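# Shut and crank-lock the registered-mail strongbox

## Task

Lock up the blue mail strongbox: first push its yellow hatch along the track until it is fully shut against the frame, then pick up the loose steel crank, fit it all the way down onto the square brass spindle on the sloping front, and wind it clockwise, nearly two full turns, until the red bolt is fully out behind the hatch. Leave the crank on the spindle, and leave everything else on the table where it is.

Things in the scene. Friction and masses are not known exactly. Their poses are not given: they have to be found in the camera images.
- strongbox: Blue steel chest, fixed; yaw about 1.4 to 1.75, so its slope (-x side) faces the robot's right and its -y end points away from the robot. Origin at table height. Covers x -160..190, y -150..150 mm. Front slopes up at 0.55 rad from z = 30 mm (x = -160) to a flat deck at z = 134 mm (x from +10). On the deck: rails along y 12 mm high, frame bar at y = -137 (18 mm high), grey bolt housing x 154..190, y 2..42 (26 mm high).
- hatch (a joint): Yellow hatch plate, 120 x 130 x 8 mm, sliding on the deck along the strongbox's y. 0 m = shut against the frame bar at the -y end; grows as it opens towards +y; 0.12 m fully open. About 2 N of friction; stays where it is left.
- hatch_tab (a point): Centre of the black upright push tab in the middle of the hatch: 60 (x) x 12 (y) x 42 mm tall; its foot, on the plate, is 22 mm below this point, its top 20 mm above. Axes as the strongbox. Pushing its +y face towards -y shuts the hatch.
- spindle (a joint): Angle of the square spindle, rad: grows clockwise as seen from its tip (from above); 0 = bolt drawn back, 12.0 = end stop with the bolt fully out. Friction of 0.1 N m holds it where it is left.
- spindle_hubpoint (a point): Where the crank's hub centre lies when fully home: on the spindle axis, 23 mm above the round boss (48 mm wide, 14 mm high) the hub comes to rest on. Turns with the spindle; z = spindle axis, square to the slope, leaning 0.55 rad towards the strongbox's -x; x, y = normals of its flats. Brass spindle 20 mm square, tip 7 mm above this point, last 9 mm tapering to 12 mm square.
- bolt (a joint): Red bolt, slides 0 to 0.040 m out of the grey housing across the deck, behind the shut hatch; out 0 to 4 mm at the start; driven only by the spindle (0.040 m per 12 rad).
- crank_hub (a point): Centre of the loose steel crank's hub: 36 mm square (flats square to x and y), 46 mm tall, underside 23 mm below this point. z is up as it lies. Square socket 23 mm wide, 34 mm deep, in the underside, flats likewise. A flat bar 22 mm wide, 10 mm thick, flush with the underside, runs along +x to 79 mm from the hub's axis. Whole crank about 0.33 kg.
- crank_handle (a point): Centre of the crank's upright red handle: a round, freely turning sleeve 28 mm across and 54 mm tall, axis parallel to the hub's and 65 mm along the crank's +x from it; this point is 39 mm above the crank's underside (16 mm above the hub centre). Its x and y axes spin with the sleeve. A firm grip (about 40 N) keeps it from slipping out while winding.
- crank: The same loose steel crank as a whole, origin at the centre of the hub's underside, axes as crank_hub.
- parcel: Small brown carton bystander, 100 x 75 x 50 mm; it and the crank lie on either side of the strongbox, left or right by chance. Origin at its underside.
- paper_cup: Red cup, bystander, 76 mm across, 95 mm tall. Origin at its underside.
- mug: White mug, bystander, 80 mm across, 90 mm tall. Origin at its underside.
- rubber_stamp: Wooden hand stamp, bystander, 70 x 35 x 78 mm. Origin at its underside.
- scanner: Yellow and black hand scanner lying flat, bystander, about 185 x 60 x 35 mm. Origin at its underside.

How it is judged:
By the outcome, as a careful person would: the job done as asked, in the order asked, and still so for the second after the job is handed in, with the robot touching nothing.
It also fails if it takes over 72 s, if anything falls off the work surface, if the arm or the gripper's body presses on something with over 40 N, if the wrist force passes 120 N, or if a joint passes its speed limit or range.

## Robot

A 7-joint arm with a two-finger parallel gripper is mounted at the origin on the work surface. World frame = base frame: x ahead of the robot, y to its left, z up, the work surface at z = 0. Lengths are in m, angles in degrees, forces in N, time in s.
With the tool pointing down it reaches from about 0.4 to 0.875 m from the base axis. Payload 6.5 kg.
Tool frame: the origin (TCP) lies at the very end of the fingers, on their centre line; the grasp point (between the pads) lies 19 mm behind it; y points along the fingers, x is the direction in which the jaws open and shut, and the axes are right-handed (so a half turn about y gives the same grasp; the last joint's range is limited). The gripper opens to 88 mm and grips with 3 to 60 N. Pads are 18 mm wide; open, the fingers measure 123 mm over their backs; the gripper's body (75 mm by 187 mm) begins 45 mm behind the grasp point.
Start: joints at [65.134, 30.733, -0.252, 88.115, 0.149, 61.152, -4.079], TCP at [0.234, -0.607, 0.239] pointing down, gripper open.
Joint ranges: [-154.64, 154.64], [-21.42, 123.67], [-72.66, 72.17], [13.99, 137.28], [-74.86, 254.86], [10.95, 109.41], [-158.01, 158.01]. Speed limits (degrees/s): [136.94, 136.94, 180, 180, 180, 180, 180].

## Interface

Orientations are given as [roll, pitch, yaw] about the fixed x, y, z axes, in that order (R = Rz(yaw) Ry(pitch) Rx(roll)).
In Python, from station import state, camera, close_job, search_frame, masks_of, spot_point gives the robot as it stands. The module is installed in compiled form; this text tells all that it offers.
- The arm moves only by the tool carry_out, never from a script. Its argument "targets" is a list of rows, each an object with "travel": the shift along the tool's x, y, z in m, a list of three; "delta_rot": the turn, a rotation vector about the tool's x, y, z in rad, a list of three; "grip": the finger opening in m, from 0 to 0.0881. A call has 1 to 8 rows; each row is the pose to reach, as a shift and turn from the pose commanded when the call began, along the tool's axes at that moment; what a row does not reach only later rows make up. A row lasts 1/8 s, in which the tool goes at most 62.5 mm and 10.7 degrees, less where a joint would pass 70% of its speed; a pose out of reach is approached as far as the arm can. A call with a gripper value outside its range is refused whole. The fingers move at their own pace and stop on an object; "grip_force" is the grip in N (left out, the last holds). Time passes only in rows, so rows that repeat a pose let the fingers close. It gives the time, the measured TCP pose, the force and the opening at its end, in the units of the state.
- state(): the state, without advancing time (a new reading comes with each control period).
- camera(name): name is "scene" or "top" or "wrist"; returns a dict with "frame" (480x640x3 uint8, red, green, blue), "range_z" (480x640 float32, m along the optical axis (not along the pixel's ray), 0 where there is no reading), "intrinsics" (3x3 intrinsics, pixels), "R" (3x3) and "t" (3): a world point X has camera coordinates R X + t; the wrist camera has in their place "hand_eye" (4x4, takes a point from camera to tool coordinates, whose origin is the TCP and whose axes are the tool frame's). Camera axes: x right, y down, z forward; pixel columns grow to the right and rows downward; lengths in m; the calibration is good to about 2 mm. The wrist camera is an equidistant fisheye: a pixel r from the principal point sees the ray r / f radians off the axis. A picture is of the moment at which its call begins: read the wrist's pose just before it.
- close_job(): hands the job in, once; it reports no verdict.
Trained networks look in a picture, given as the dict that the camera call returned (one of the last four; its "shot" number tells which), for a name from the list of things; names that differ only in an ending like _2 or _b are one class to them, and where a whole thing is asked for, a point or a joint stands for the part that bears it (a point fixed in the world has none). Each returns a list of dicts, best first, with "confidence" (0 to 1); they miss things now and then, are a little off and sometimes report something else, mostly with a low value. They report only what shows in the picture. A call takes as long as a camera call.
- search_frame(picture, label): "centre" ([x, y, z] in m, in world coordinates, good to about 4 mm: the middle of the surface that is visible of it).
- masks_of(picture, label): "pixels" (480x640 bool, what is visible of it).
- spot_point(picture, label): "centre" ([x, y, z] in m, in world coordinates, good to about 4 mm: a listed point, or the origin of a listed thing).
The state is a dict: "time": time; "joint_positions": joint angles; "joint_vel": joint speeds; "tau": joint torques, N m; "ee_pos": TCP position; "tcp_rot": TCP orientation; "ft_force": force on the tool from outside, world axes, zero at the start; "torque": the same for the moment, N m; "width": finger opening in m.
Only numpy, scipy, OpenCV 4.12 (cv2) and the standard library are available. Lean on these libraries where they do the work, as an engineer would, in place of code of your own. Each camera call takes 0.05 s, during which the arm holds its last target. There are 200 camera calls.

## Working session

There is one attempt and no reset: what is moved stays moved. The work goes in short steps, Python scripts to look and compute and a tool call to move; the robot and the scene stay as the last step left them, time stands still between calls to the robot, and variables do not carry over. Pictures are saved under pics/ and viewed, about 8 in all and at most 12, crops included, and the job is handed in when it is done.

Besides the shell and the picture viewer there is one more tool, called as name(argument=value, ...), one argument or row to a line, values as JSON. carry_out: Moves the arm, as the interface text tells. Its arguments: {"type":"object","properties":{"targets":{"type":"array","items":{"type":"object","properties":{"travel":{"type":"array","items":{"type":"number"}},"delta_rot":{"type":"array","items":{"type":"number"}},"grip":{"type":"number"}}}},"grip_force":{"type":"number"}},"required":["targets"]}

```bash
mkdir -p pics
cat > h.py <<'E'
import numpy as np, cv2
from scipy.spatial.transform import Rotation as Ro
from station import state, camera, close_job, search_frame, masks_of, spot_point
def tool():
    s=state(); return np.array(s["ee_pos"]), s["tcp_rot"]
def save(p,n): cv2.imwrite("pics/"+n,p["frame"][...,::-1])
E
python3 - <<'E'
from h import *
s=state(); print({k:np.round(v,3) for k,v in s.items()})
ps={n:camera(n) for n in("scene","top")}
cv2.imwrite("pics/a.png",cv2.resize(np.hstack([ps[n]["frame"] for n in ps])[...,::-1],(800,300)))
save(ps["top"],"top.png")
for n,p in ps.items():
    for l in ["hatch_tab","spindle_hubpoint","crank_hub","crank_handle","crank","strongbox","parcel","paper_cup","mug","rubber_stamp","scanner"]:
        for d in spot_point(p,l)[:2]: print(n,l,np.round(d["centre"],4),round(d["confidence"],2),[k for k in d if k not in("centre","confidence")])
E
```

```text
{'time': np.float64(0.0), 'joint_positions': array([65.136, 30.776, -0.255, 88.171,  0.15 , 61.152, -4.08 ]), 'joint_vel': array([ 0.118, -0.029, -0.023, -0.099,  0.012, -0.03 , -0.06 ]), 'tau': array([ 0.0000e+00, -5.7099e+01,  9.9100e-01, -2.5160e+01, -5.6000e-02,
        1.8000e-02,  0.0000e+00]), 'ee_pos': array([ 0.233, -0.606,  0.238]), 'tcp_rot': array([-90.008,   0.098, -68.924]), 'ft_force': array([-0.152,  0.235, -0.179]), 'torque': array([-0.026, -0.04 , -0.01 ]), 'width': np.float64(0.088)}
scene hatch_tab [ 6.774e-01  3.804e-01 -1.000e-04] 0.64 []
scene hatch_tab [0.5394 0.0396 0.1638] 0.61 []
scene spindle_hubpoint [ 0.4236 -0.3772  0.0384] 0.71 []
scene spindle_hubpoint [ 0.5874 -0.1394  0.1145] 0.64 []
scene crank_hub [ 0.4835 -0.3536  0.0251] 0.85 []
scene crank_hub [ 0.4224 -0.3766  0.0397] 0.6 []
scene crank_handle [ 0.4262 -0.3774  0.0414] 0.71 []
scene crank [ 4.813e-01 -3.576e-01  4.000e-04] 0.95 []
scene crank [ 0.583  -0.0446 -0.0039] 0.35 []
scene strongbox [ 0.5807 -0.0456 -0.0009] 0.68 []
scene parcel [5.117e-01 3.381e-01 2.000e-04] 0.84 []
scene paper_cup 
[... 168 characters left out ...]
.5763 -0.4874 -0.0036] 0.38 []
scene scanner [ 0.5788 -0.4846 -0.0013] 0.92 []
top hatch_tab [0.5413 0.0384 0.1643] 0.95 []
top spindle_hubpoint [ 0.5895 -0.1391  0.1148] 0.69 []
top crank_hub [ 0.4868 -0.3517  0.0245] 0.7 []
top crank_handle [ 0.4234 -0.3801  0.0381] 0.47 []
top crank_handle [ 0.5842 -0.0453  0.0011] 0.21 []
top crank [ 0.481  -0.3531  0.0005] 0.6 []
top strongbox [ 0.582  -0.0454  0.0008] 0.73 []
top strongbox [ 0.4894 -0.3537  0.0277] 0.59 []
top parcel [5.116e-01 3.437e-01 2.000e-04] 0.97 []
top paper_cup [ 0.6836  0.3806 -0.0026] 0.93 []
top mug [ 0.6962 -0.3602 -0.0013] 0.6 []
top rubber_stamp [0.6198 0.4846 0.0026] 0.86 []
top scanner [ 0.5787 -0.49    0.0006] 0.56 []
```

View pics/top.png

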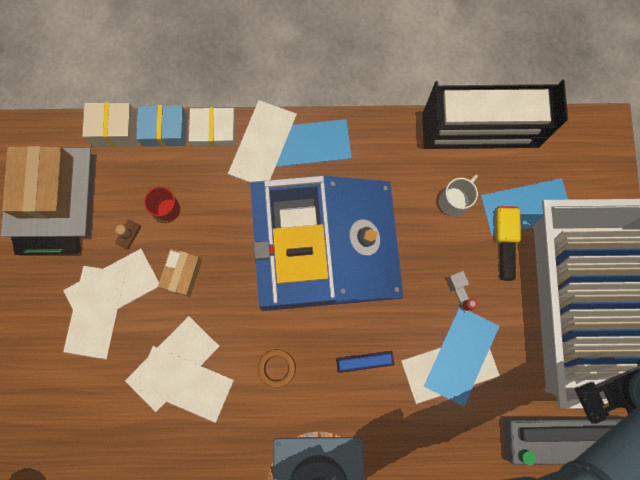

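View pics/a.png

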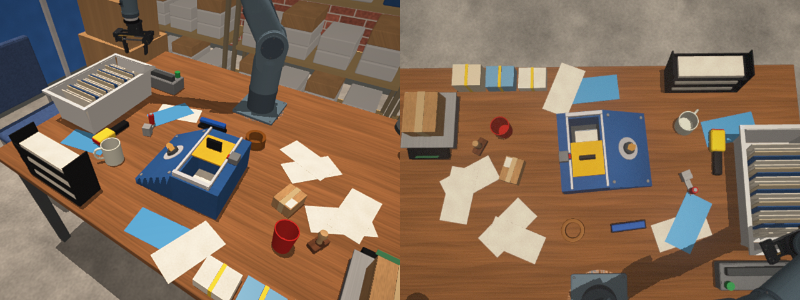

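Top view: the box is at about (325,242), its slope faces image right (world −y). The brass spindle is at (367,237), the hatch tab at (300,250), and the crank at (459,282) with its handle at (470,304). The networks' positions agree with this. Next I measure the geometry.

```bash
cat >> h.py <<'E'
def cloud(p):
    z=p["range_z"]; K=np.array(p["intrinsics"]); v,u=np.mgrid[:480,:640]
    P=np.stack([(u-K[0,2])/K[0,0]*z,(v-K[1,2])/K[1,1]*z,z],-1)
    return (P-np.array(p["t"]))@np.array(p["R"])   # R^T (P-t)
def slope(W,c,s=0.004):
    m=(np.abs(W[...,0]-c[0])<.13)&(np.abs(W[...,1]-c[1]-.0)<.085)&(W[...,2]>.04)&(W[...,2]<.125)
    P=W[m]
    for k in range(8):
        q=np.linalg.lstsq(np.c_[P[:,:2],np.ones(len(P))],P[:,2],rcond=None)[0]
        r=np.abs(P[:,2]-P[:,:2]@q[:2]-q[2]); P=P[r<max(s,np.percentile(r,80))] if k<7 else P
    n=np.array([-q[0],-q[1],1]); n/=np.linalg.norm(n); return n,q,len(P)
E
python3 - <<'E'
from h import *
for nm in("top","scene"):
    p=camera(nm); W=cloud(p); n,q,N=slope(W,(.58,-.13)); 
    # n horiz = box -x dir
    yaw=np.arctan2(-n[1],-n[0]); print(nm,"n",n.round(4),"tilt",np.arccos(n[2]),"yaw",yaw,N)
    m=masks_of(p,"strongbox")[0]; M=m["pixels"]; 
    D=W[M&(abs(W[...,2]-.134)<.006)]; print("deck",len(D))
    h=[d for d in masks_of(p,"hatch") if 1][:1]
    if h:
        Q=W[h[0]["pixels"]]; pl=Q[abs(Q[:,2]-.142)<.006][:,:2].astype(np.float32); print("hatch rect",cv2.minAreaRect(pl), h[0]["confidence"])
    # dist above slope, region near spindle
    H=(W-np.array([0,0,q[2]]))@n
    S=(abs(W[...,0]-.589)<.03)&(abs(W[...,1]+.139)<.05)&(H>.035)&(H<.07)
    P=W[S]; print("spindle tip",len(P),P.mean(0),"H",np.percentile(H[S],[5,50,95]))
    B=(abs(W[...,0]-.589)<.04)&(abs(W[...,1]+.13)<.05)&(H>.009)&(H<.02); P=W[B]
    x=n*0; print("boss",len(P),(P.min(0)+P.max(0))/2)
    C=(W[...,2]>.035)&(W[...,2]<.055)&(np.hypot(W[...,0]-.484,W[...,1]+.354)<.035); print("hub",cv2.minAreaRect(W[C][:,:2].astype(np.float32)),W[C][:,2].mean())
    C=(W[...,2]>.06)&(W[...,2]<.075)&(np.hypot(W[...,0]-.425,W[...,1]+.379)<.03); print("handle",cv2.minEnclosingCircle(W[C][:,:2].astype(np.float32)) if C.any() else 0,W[C].mean(0))
E
```

```text
top n [ 0.038  -0.5163  0.8555] tilt 0.5441935176280578 yaw 1.6443223491136483 4073
deck 3840
hatch rect ((0.5446377396583557, 0.03597627580165863), (0.13070760667324066, 0.11949234455823898), 4.7614970207214355) 0.82
spindle tip 56 [ 0.5925843  -0.13777444  0.12081334] H [0.03578599 0.04068081 0.04563268]
boss 177 [ 0.59114396 -0.11870868  0.09850478]
hub ((0.48871055245399475, -0.35456499457359314), (0.036505796015262604, 0.038432106375694275), 23.308500289916992) 0.04700423944875609
handle ((0.4280516505241394, -0.3768760859966278), 0.013402954675257206) [ 0.42775692 -0.37625528  0.06839806]
scene n [ 0.0406 -0.5166  0.8553] tilt 0.5446966928413168 yaw 1.6493122376762743 1987
deck 2856
hatch rect ((0.5405176877975464, 0.03526199236512184), (0.13320429623126984, 0.12589795887470245), 4.568228244781494) 0.61
spindle tip 42 [ 0.59242632 -0.13728263  0.1177611 ] H [0.03525048 0.03990372 0.04449428]
boss 119 [ 0.58970467 -0.12708558  0.09303636]
hub ((0.48347750306129456, -0.35424160957336426), (0.04272719845175743, 0.03920861333608627), 16.16043472290039) 0.04345661970799982
handle ((0.42418453097343445, -0.37657293677330017), 0.014379650354385376) [ 0.42727576 -0.37549759  0.06606383]
```

carry_out(
  targets=[
    {"travel": [-0.5, 0, 0.482], "delta_rot": [0, -1.281, 0], "grip": 0},
    {"travel": [-0.5, 0, 0.482], "delta_rot": [0, -1.281, 0], "grip": 0},
    {"travel": [-0.5, 0, 0.482], "delta_rot": [0, -1.281, 0], "grip": 0},
    {"travel": [-0.5, 0, 0.482], "delta_rot": [0, -1.281, 0], "grip": 0},
    {"travel": [-0.5, 0, 0.482], "delta_rot": [0, -1.281, 0], "grip": 0},
    {"travel": [-0.5, 0, 0.482], "delta_rot": [0, -1.281, 0], "grip": 0},
    {"travel": [-0.5, 0, 0.482], "delta_rot": [0, -1.281, 0], "grip": 0},
    {"travel": [-0.5, 0, 0.482], "delta_rot": [0, -1.281, 0], "grip": 0},
  ],
  grip_force=40,
)

```text
time: 2.5
ee_pos: [0.4287, -0.1442, 0.2391]
tcp_rot: [-90.0, -0.1, 4.5]
ft_force: [1.6, -0.2, 0.3]
width: 0.01
```

```bash
cat >> h.py <<'E'
def go(pos,R,cur=None):
    """travel/delta_rot from pose (default measured) to world pos, Rotation R"""
    p,r=tool() if cur is None else cur; R0=Ro.from_euler("xyz",r,degrees=True)
    return np.round(R0.inv().apply(np.array(pos)-p),4).tolist(), np.round((R0.inv()*R).as_rotvec(),3).tolist()
E
python3 - <<'E'
from h import *
print(tool()); print(go([.5025,.034,.158],Ro.from_euler("xyz",[-90,0,4.5],degrees=True)))
E
```

```text
(array([ 0.42871741, -0.14423001,  0.23912751]), array([-9.00398581e+01, -5.52039026e-02,  4.53526150e+00]))
([0.0876, 0.0811, 0.1719], [0.001, 0.001, 0.001])
```

carry_out(
  targets=[
    {"travel": [0.0876, 0, 0.172], "delta_rot": [0, 0, 0], "grip": 0},
    {"travel": [0.0876, 0, 0.172], "delta_rot": [0, 0, 0], "grip": 0},
    {"travel": [0.0876, 0, 0.172], "delta_rot": [0, 0, 0], "grip": 0},
    {"travel": [0.0876, 0, 0.172], "delta_rot": [0, 0, 0], "grip": 0},
    {"travel": [0.0876, 0.05, 0.172], "delta_rot": [0, 0, 0], "grip": 0},
    {"travel": [0.0876, 0.081, 0.172], "delta_rot": [0, 0, 0], "grip": 0},
    {"travel": [0.0876, 0.081, 0.172], "delta_rot": [0, 0, 0], "grip": 0},
  ],
)

```text
time: 3.38
ee_pos: [0.5002, 0.0311, 0.156]
tcp_rot: [-90.0, 0.3, 4.4]
ft_force: [0.3, -0.0, 0.0]
width: 0.0003
```

Run:
```python
from h import *
s=state(); print(s["time"],tool(),s["ft_force"],s["width"])
p=camera("wrist"); save(p,"w1.png"); print(p["intrinsics"],np.round(p["hand_eye"],3))
```

```text
3.375 (array([0.50016272, 0.03110593, 0.15603998]), array([-90.02663999,   0.27178584,   4.41483415])) [ 0.29853306 -0.02464026  0.04569283] 0.00025679940041606147
[[371.64829954   0.         321.74431339]
 [  0.         371.64829954 238.16827185]
 [  0.           0.           1.        ]] [[ 1.     0.001  0.    -0.001]
 [-0.    -0.254  0.967 -0.146]
 [ 0.002 -0.967 -0.254  0.066]
 [ 0.     0.     0.     1.   ]]
```

View pics/w1.png

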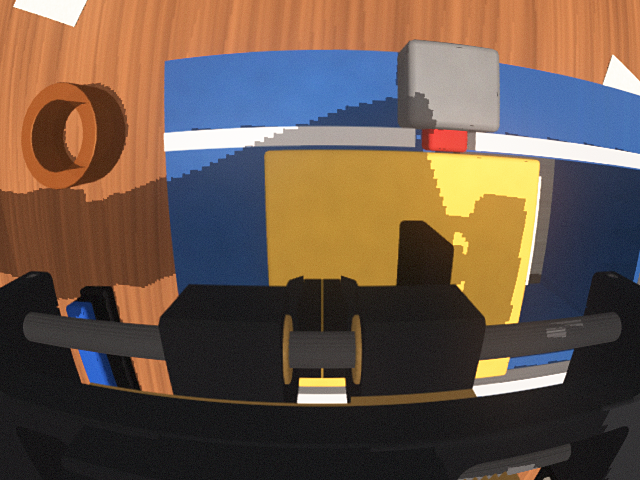

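The closed fingers at (322,340) sit just in front of the tab at (425,255), so I push along tool +x.

carry_out(
  targets=[
    {"travel": [0.014, 0, 0], "delta_rot": [0, 0, 0], "grip": 0},
    {"travel": [0.028, 0, 0], "delta_rot": [0, 0, 0], "grip": 0},
    {"travel": [0.042, 0, 0], "delta_rot": [0, 0, 0], "grip": 0},
    {"travel": [0.056, 0, 0], "delta_rot": [0, 0, 0], "grip": 0},
    {"travel": [0.07, 0, 0], "delta_rot": [0, 0, 0], "grip": 0},
    {"travel": [0.084, 0, 0], "delta_rot": [0, 0, 0], "grip": 0},
    {"travel": [0.098, 0, 0], "delta_rot": [0, 0, 0], "grip": 0},
    {"travel": [0.108, 0, 0], "delta_rot": [0, 0, 0], "grip": 0},
  ],
)

```text
time: 4.42
ee_pos: [0.6106, 0.041, 0.1576]
tcp_rot: [-90.0, -0.0, 4.5]
ft_force: [-3.2, -0.9, 2.4]
width: 0.0002
```

carry_out(
  targets=[
    {"travel": [0.004, 0, 0], "delta_rot": [0, 0, 0], "grip": 0},
    {"travel": [0.006, 0, 0], "delta_rot": [0, 0, 0], "grip": 0},
  ],
)

```text
time: 4.68
ee_pos: [0.6157, 0.0415, 0.1576]
tcp_rot: [-90.0, 0.0, 4.5]
ft_force: [-2.4, 0.0, 1.1]
width: 0.0004
```

carry_out(
  targets=[
    {"travel": [0.003, 0, 0], "delta_rot": [0, 0, 0], "grip": 0},
    {"travel": [0.005, 0, 0], "delta_rot": [0, 0, 0], "grip": 0},
  ],
)

```text
time: 4.92
ee_pos: [0.6178, 0.0416, 0.1575]
tcp_rot: [-90.1, 0.4, 4.5]
ft_force: [-16.2, -2.2, 12.2]
width: 0.0003
```

carry_out(
  targets=[
    {"travel": [0.003, 0, 0], "delta_rot": [0, 0, 0], "grip": 0},
    {"travel": [0.005, 0, 0], "delta_rot": [0, 0, 0], "grip": 0},
  ],
)

```text
time: 5.18
ee_pos: [0.6178, 0.0415, 0.1575]
tcp_rot: [-90.2, 1.0, 4.5]
ft_force: [-34.2, -4.1, 28.5]
width: 0.0002
```

carry_out(
  targets=[
    {"travel": [-0.03, 0, 0], "delta_rot": [0, 0, 0], "grip": 0},
    {"travel": [-0.03, -0.06, 0], "delta_rot": [0, 0, 0], "grip": 0},
    {"travel": [-0.03, -0.12, 0], "delta_rot": [0, 0, 0], "grip": 0.08},
    {"travel": [-0.055, -0.12, -0.26], "delta_rot": [0, 0, 0], "grip": 0.08},
    {"travel": [-0.055, -0.12, -0.26], "delta_rot": [0, 0, 0], "grip": 0.08},
    {"travel": [-0.055, -0.12, -0.26], "delta_rot": [0, 0, 0], "grip": 0.08},
    {"travel": [-0.055, -0.12, -0.26], "delta_rot": [0, 0, 0], "grip": 0.08},
    {"travel": [-0.055, -0.12, -0.26], "delta_rot": [0, 0, 0], "grip": 0.08},
  ],
)

```text
time: 6.18
ee_pos: [0.5901, -0.2279, 0.2774]
tcp_rot: [-90.2, 0.0, 4.0]
ft_force: [0.2, -0.3, -0.1]
width: 0.0584
```

Run:
```python
from h import *
import pickle
s=state(); print(s["time"],tool())
t=tool(); p=camera("wrist"); save(p,"w2.png"); pickle.dump((t,p),open("w2.pkl","wb"))
for l in ("spindle_hubpoint","hatch_tab"):
  for d in spot_point(p,l)[:2]: print(l,np.round(d["centre"],4),d["confidence"])
p=camera("top");
for l in ("spindle_hubpoint","hatch_tab"):
  for d in spot_point(p,l)[:2]: print(l,np.round(d["centre"],4),d["confidence"])
```

```text
6.175 (array([ 0.59011208, -0.2278951 ,  0.27738096]), array([-9.01692408e+01,  1.22875135e-03,  4.00788243e+00]))
spindle_hubpoint [ 0.5855 -0.1396  0.111 ] 0.87
spindle_hubpoint [ 0.5921 -0.135   0.1146] 0.51
spindle_hubpoint [ 0.682   0.3821 -0.0009] 0.16
hatch_tab [0.641  0.0452 0.1622] 0.78
```

View pics/w2.png

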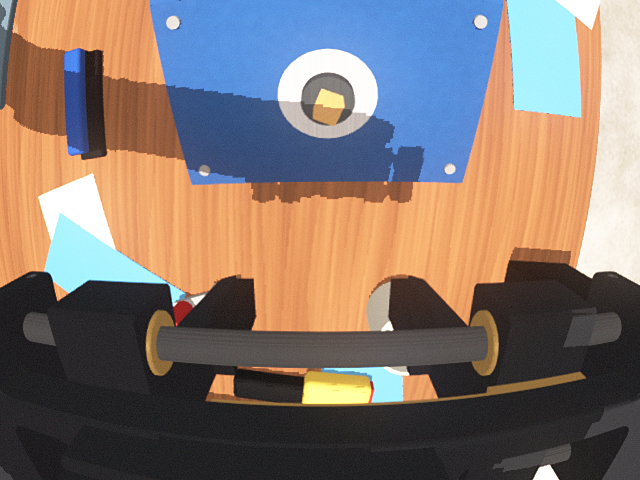

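The boss is the dark disc at about (328,98) and the brass tip is at (330,103), turned some angle. The bystanders haven't moved. I rectify this view into the spindle's plane to get the axis and the angle.

```bash
cat >> h.py <<'E'
yaw=1.648; tilt=.55
xb=np.array([np.cos(yaw),np.sin(yaw),0]); yb=np.array([-np.sin(yaw),np.cos(yaw),0]); zw=np.array([0,0,1.])
ax=-np.sin(tilt)*xb+np.cos(tilt)*zw        # spindle axis
ex=np.cos(tilt)*xb+np.sin(tilt)*zw         # up-slope
ey=np.cross(ax,ex)                         # = yb
def proj(X,t,p):
    R0=Ro.from_euler("xyz",t[1],degrees=True); T=R0.inv().apply(X-t[0]); HE=np.array(p["hand_eye"])
    C=(T-HE[:3,3])@HE[:3,:3]; r=np.hypot(C[...,0],C[...,1])+1e-9; th=np.arctan2(r,C[...,2]); K=np.array(p["intrinsics"])
    return np.stack([K[0,2]+K[0,0]*th*C[...,0]/r,K[1,2]+K[1,1]*th*C[...,1]/r],-1)
def rect(c,half,t,p,n=400):
    g=(np.arange(n)+.5)/n*2*half-half; A,B=np.meshgrid(g,-g)   # right=+ex, up=+ey
    uv=proj(c+A[...,None]*ex+B[...,None]*ey,t,p).astype(np.float32)
    return cv2.remap(p["frame"],uv[...,0],uv[...,1],cv2.INTER_CUBIC)
def fish(t,p):
    z=p["range_z"]; K=np.array(p["intrinsics"]); HE=np.array(p["hand_eye"]); v,u=np.mgrid[:480,:640]
    a=u-K[0,2]; b=v-K[1,2]; r=np.hypot(a,b)+1e-9; k=np.tan(r/K[0,0])/r
    P=np.stack([a*k*z,b*k*z,z],-1)@HE[:3,:3].T+HE[:3,3]
    return Ro.from_euler("xyz",t[1],degrees=True).apply(P.reshape(-1,3)).reshape(480,640,3)+t[0]
E
python3 - <<'E'
from h import *
import pickle
t,p=pickle.load(open("w2.pkl","rb")); W=fish(t,p); n,q,N=slope(W,(.58,-.14)); print(n,np.arctan2(-n[1],-n[0]),np.arccos(n[2]),N)
c0=np.array([.590,-.138,.114])
L=(W-c0); a,b,h=L@ex,L@ey,L@ax
S=(np.hypot(a,b)<.1)&(np.hypot(a,b)>.06)&(abs(h+.037)<.012); h0=np.median(h[S]); print("slope h rel c0",h0)
f=p["frame"].astype(int); hs=h-h0
B=(np.hypot(a,b)<.035)&(abs(hs-.014)<.004); print("boss",B.sum(),cv2.minEnclosingCircle(np.c_[a[B],b[B]].astype(np.float32)))
S=(np.hypot(a,b)<.025)&(hs>.04); print("tip",S.sum(),np.percentile(hs[S],[50,95]),cv2.minAreaRect(np.c_[a[S],b[S]].astype(np.float32)))
S=(np.hypot(a,b)<.025)&(hs>.022); print("all",S.sum(),cv2.minAreaRect(np.c_[a[S],b[S]].astype(np.float32)))
base=c0+ax*h0
ims=[rect(base+ax*.014,.04,t,p),rect(base+ax*.044,.02,t,p)]
cv2.imwrite("pics/r2.png",np.hstack(ims)[...,::-1])
E
```

```text
[ 0.04123895 -0.5202342   0.85302739] 1.6499008888519229 0.5490371609187673 38394
slope h rel c0 -0.03700419382082042
boss 1418 ((0.00028788537019863725, 0.0019532020669430494), 0.02474592998623848)
tip 456 [0.04417057 0.23562952] ((0.0019091935828328133, -0.005483180284500122), (0.01880578137934208, 0.03432093933224678), 6.388472080230713)
all 841 ((0.0017684698104858398, -0.0036209821701049805), (0.03648887574672699, 0.023073239251971245), 89.37973022460938)Traceback (most recent call last):
  File "<stdin>", line 12, in <module>
  File "h.py", line 33, in rect
    uv=proj(c+A[...,None]*ex+B[...,None]*ey,t,p).astype(np.float32)
       ~~~~^^^^^^^^^^^^^^^^^^^^^^^^^^^^^^^^^^^^^
  File "h.py", line 28, in proj
    R0=Ro.from_euler("xyz",t[1],degrees=True); T=R0.inv().apply(X-t[0]); HE=np.array(p["hand_eye"])
                                                 ~~~~~~~~~~~~~~^^^^^^^^
  File "scipy/spatial/transform/_rotation.pyx", line 2580, in scipy.spatial.transform._rotation.Rotation.apply
ValueError: Expected input of shape (3,) or (P, 3), got (400, 400, 3).
```

```bash
sed -i 's/T=R0.inv().apply(X-t\[0\])/T=(X-t[0])@R0.as_matrix()/; s/^yaw=1.648/yaw=1.65/' h.py
python3 - <<'E'
from h import *
import pickle
t,p=pickle.load(open("w2.pkl","rb")); W=fish(t,p)
c0=np.array([.590,-.138,.114]); base=c0-ax*.037
L=(W-c0); a,b,h=L@ex,L@ey,L@ax
S=(np.hypot(a,b)<.02)&(abs(h-.007)<.0025); print("tip",S.sum(),a[S].mean(),b[S].mean(),cv2.minAreaRect(np.c_[a[S],b[S]].astype(np.float32)))
ims=[rect(base+ax*.014,.04,t,p),rect(base+ax*.044,.02,t,p)]
cv2.imwrite("pics/r2.png",np.hstack(ims)[...,::-1])
E
```

```text
tip 276 0.0012269355908424324 0.002175715550171631 ((0.0008489340543746948, 0.0022008842788636684), (0.014818090945482254, 0.014087404124438763), 68.89430236816406)
```

View pics/r2.png

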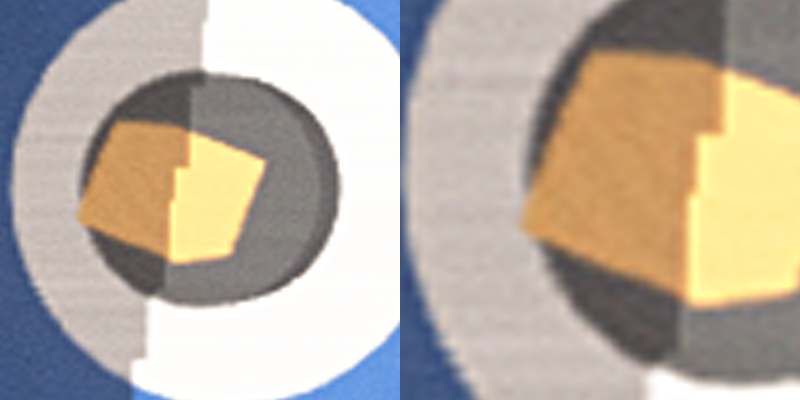

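Run:
```python
from h import *
print(go([.43,-.376,.20],Ro.from_euler("xyz",[-90,0,-69],degrees=True)))
```

```text
([-0.174, 0.0777, -0.1436], [-0.001, 1.286, 0.0])
```

carry_out(
  targets=[
    {"travel": [-0.174, 0.0, -0.144], "delta_rot": [0, 1.275, 0], "grip": 0.075},
    {"travel": [-0.174, 0.0, -0.144], "delta_rot": [0, 1.275, 0], "grip": 0.075},
    {"travel": [-0.174, 0.0, -0.144], "delta_rot": [0, 1.275, 0], "grip": 0.075},
    {"travel": [-0.174, 0.0777, -0.144], "delta_rot": [0, 1.275, 0], "grip": 0.075},
    {"travel": [-0.174, 0.0777, -0.144], "delta_rot": [0, 1.275, 0], "grip": 0.075},
    {"travel": [-0.174, 0.0777, -0.144], "delta_rot": [0, 1.275, 0], "grip": 0.075},
    {"travel": [-0.174, 0.0777, -0.144], "delta_rot": [0, 1.275, 0], "grip": 0.075},
    {"travel": [-0.174, 0.0777, -0.144], "delta_rot": [0, 1.275, 0], "grip": 0.075},
  ],
)

```text
time: 7.48
ee_pos: [0.4299, -0.3771, 0.2002]
tcp_rot: [-90.0, -0.0, -68.4]
ft_force: [0.7, 0.1, -0.0]
width: 0.0751
```

Run:
```python
from h import *
s=state(); print(s["time"],tool(),s["joint_positions"])
t=tool(); p=camera("wrist"); save(p,"w3.png"); W=fish(t,p)
for l in ("crank_hub","crank_handle"):
  for d in spot_point(p,l)[:1]: print(l,np.round(d["centre"],4),d["confidence"])
C=(abs(W[...,2]-.046)<.006)&(np.hypot(W[...,0]-.486,W[...,1]+.354)<.035); Q=W[C]; print("hub",len(Q),cv2.minAreaRect(Q[:,:2].astype(np.float32)),Q[:,2].mean(),Q.mean(0))
C=(abs(W[...,2]-.066)<.006)&(np.hypot(W[...,0]-.427,W[...,1]+.3765)<.03); Q=W[C]; print("handle",len(Q),cv2.minEnclosingCircle(Q[:,:2].astype(np.float32)) if len(Q) else 0,Q.mean(0))
```

```text
7.475 (array([ 0.42985133, -0.37710731,  0.20019851]), array([-8.99785397e+01, -7.73548731e-03, -6.83525270e+01])) [ 43.70909443  26.04957763  -9.09930272 101.91269266   5.01060211
  52.41080057 -35.89168656]
crank_hub [ 0.4882 -0.3497  0.022 ] 0.92
crank_handle [ 0.4222 -0.3804  0.0426] 0.94
hub 1955 ((0.48316824436187744, -0.3539620339870453), (0.03543826937675476, 0.03597385063767433), 20.27176284790039) 0.04637331417993786 [ 0.48325662 -0.35401902  0.04637331]
handle 855 ((0.4226015508174896, -0.37750619649887085), 0.01345753949135542) [ 0.42380734 -0.37696809  0.06721587]
```

View pics/w3.png

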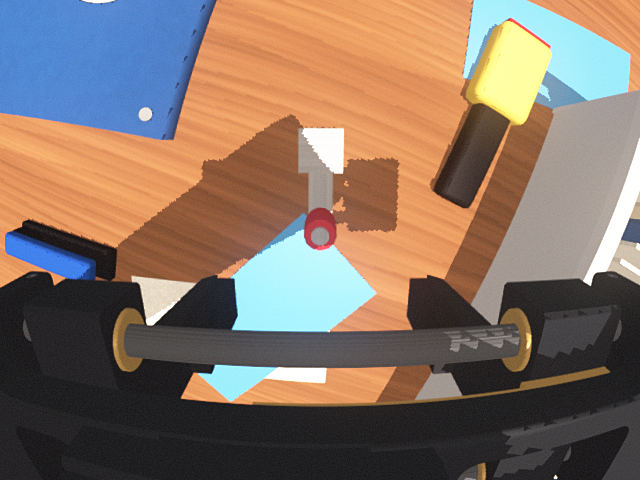

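Hub at (321,150) and handle at (320,230): aligned with the jaws as planned, and the area around them is clear.

Run:
```python
from h import *
print(go([.4832,-.354,.010],Ro.from_euler("xyz",[-90,0,-69.2],degrees=True)))
```

```text
([-0.0023, 0.1902, 0.0588], [-0.0, 0.015, 0.0])
```

carry_out(
  targets=[
    {"travel": [-0.0023, 0.04, 0.0588], "delta_rot": [0, 0.015, 0], "grip": 0.075},
    {"travel": [-0.0023, 0.09, 0.0588], "delta_rot": [0, 0.015, 0], "grip": 0.075},
    {"travel": [-0.0023, 0.14, 0.0588], "delta_rot": [0, 0.015, 0], "grip": 0.075},
    {"travel": [-0.0023, 0.17, 0.0588], "delta_rot": [0, 0.015, 0], "grip": 0.075},
    {"travel": [-0.0023, 0.19, 0.0588], "delta_rot": [0, 0.015, 0], "grip": 0.075},
    {"travel": [-0.0023, 0.19, 0.0588], "delta_rot": [0, 0.015, 0], "grip": 0.075},
  ],
)

```text
time: 8.38
ee_pos: [0.4822, -0.3544, 0.0091]
tcp_rot: [-90.1, 0.1, -69.4]
ft_force: [0.4, -0.0, 0.5]
width: 0.0752
```

carry_out(
  targets=[
    {"travel": [0, 0, 0], "delta_rot": [0, 0, 0], "grip": 0.02},
    {"travel": [0, 0, 0], "delta_rot": [0, 0, 0], "grip": 0.02},
    {"travel": [0, 0, 0], "delta_rot": [0, 0, 0], "grip": 0.02},
    {"travel": [0, 0, 0], "delta_rot": [0, 0, 0], "grip": 0.02},
  ],
  grip_force=45,
)

```text
time: 8.88
ee_pos: [0.4829, -0.355, 0.0105]
tcp_rot: [-90.0, -0.0, -69.4]
ft_force: [0.2, 0.1, -0.2]
width: 0.0371
```

carry_out(
  targets=[
    {"travel": [0, -0.03, 0], "delta_rot": [0, 0, 0], "grip": 0.02},
    {"travel": [0, -0.09, 0], "delta_rot": [0, 0, 0], "grip": 0.02},
    {"travel": [0, -0.15, 0], "delta_rot": [0, 0, 0], "grip": 0.02},
    {"travel": [0, -0.19, 0], "delta_rot": [0, 0, 0], "grip": 0.02},
    {"travel": [0, -0.19, 0], "delta_rot": [0, 0, 0], "grip": 0.02},
  ],
)

```text
time: 9.5
ee_pos: [0.4842, -0.3559, 0.2029]
tcp_rot: [-89.8, -0.3, -69.5]
ft_force: [-0.0, 0.4, -3.9]
width: 0.0356
```

```bash
cat >> h.py <<'E'
hubp=np.array([.588,-.1373,.1145])
def Rc(phi):
    cx=np.cos(np.radians(phi))*ex+np.sin(np.radians(phi))*ey; cy=np.cross(ax,cx)
    return Ro.from_matrix(np.c_[cy,-ax,-cx])
E
python3 - <<'E'
from h import *
s=state(); print(s["width"],tool()); R=Rc(157); print(R.as_euler("xyz",degrees=True))
for d in(.075,.045): print(go(hubp+ax*(d-.0125),R), hubp+ax*(d-.0125))
E
```

```text
0.03561818818536587 (array([ 0.48421917, -0.35586483,  0.20291756]), array([-89.80629739,  -0.2751374 , -69.45090293]))
[-60.5610806   11.7844377  -15.35589699]
([-0.137, 0.035, 0.1648], [0.376, -0.865, 0.431]) [ 0.59058472 -0.16986554  0.16778278]
([-0.1522, 0.0606, 0.169], [0.376, -0.865, 0.431]) [ 0.58934405 -0.15423408  0.14220705]
```

carry_out(
  targets=[
    {"travel": [-0.137, 0.0, 0.165], "delta_rot": [0.376, -0.865, 0.431], "grip": 0.02},
    {"travel": [-0.137, 0.0, 0.165], "delta_rot": [0.376, -0.865, 0.431], "grip": 0.02},
    {"travel": [-0.137, 0.0, 0.165], "delta_rot": [0.376, -0.865, 0.431], "grip": 0.02},
    {"travel": [-0.137, 0.035, 0.165], "delta_rot": [0.376, -0.865, 0.431], "grip": 0.02},
    {"travel": [-0.137, 0.035, 0.165], "delta_rot": [0.376, -0.865, 0.431], "grip": 0.02},
    {"travel": [-0.137, 0.035, 0.165], "delta_rot": [0.376, -0.865, 0.431], "grip": 0.02},
    {"travel": [-0.137, 0.035, 0.165], "delta_rot": [0.376, -0.865, 0.431], "grip": 0.02},
    {"travel": [-0.137, 0.035, 0.165], "delta_rot": [0.376, -0.865, 0.431], "grip": 0.02},
  ],
)

```text
time: 10.5
ee_pos: [0.5885, -0.1679, 0.164]
tcp_rot: [-60.5, 12.2, -15.4]
ft_force: [-0.2, -0.6, -3.6]
width: 0.0358
```

Run:
```python
from h import *
s=state(); t=tool(); print(s["width"],t,s["joint_positions"]); R=Rc(157)
p=camera("wrist"); im1=p["frame"]; W=fish(t,p)
q=camera("scene"); 
cv2.imwrite("pics/w4.png",cv2.resize(np.hstack([im1,q["frame"]])[...,::-1],(800,300)))
R0=Ro.from_euler("xyz",t[1],degrees=True); L=R0.inv().apply((W-t[0]).reshape(-1,3)).reshape(W.shape)
for m,w in((masks_of(p,"crank")[:1],"crank"),):
    for d in m: 
        Q=L[d["pixels"]]; print(d["confidence"],len(Q),np.percentile(Q,[2,50,98],axis=0))
for d in(.075,.045): print(go(hubp+ax*(d-.0125),R))
```

```text
0.035777392588827645 (array([ 0.58848226, -0.16791533,  0.16404206]), array([-60.47456643,  12.18496315, -15.39731829])) [ 45.95416879  46.87338827 -32.63728934  84.23155733  -5.85937056
  67.9630912    3.64760163]
0.92 10963 [[-0.01877289 -0.03643778 -0.05255894]
 [-0.00120914 -0.03447381  0.01510025]
 [ 0.01581716  0.00957338  0.02035054]]
([0.0015, -0.0032, 0.0002], [-0.001, -0.002, -0.005])
([0.0016, 0.0268, 0.0001], [-0.001, -0.002, -0.005])
```

View pics/w4.png

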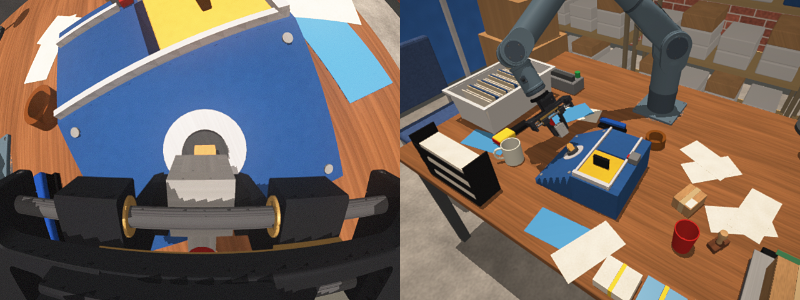

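The hub's sides are parallel to the brass square and it lines up to about 1–2 mm (hub at col 202, brass at col 204 in the left half). I go down along the axis.

carry_out(
  targets=[
    {"travel": [0.0015, 0.012, 0], "delta_rot": [0, 0, -0.005], "grip": 0.02},
    {"travel": [0.0015, 0.026, 0], "delta_rot": [0, 0, -0.005], "grip": 0.02},
    {"travel": [0.0015, 0.034, 0], "delta_rot": [0, 0, -0.005], "grip": 0.02},
    {"travel": [0.0015, 0.04, 0], "delta_rot": [0, 0, -0.005], "grip": 0.02},
    {"travel": [0.0015, 0.046, 0], "delta_rot": [0, 0, -0.005], "grip": 0.02},
    {"travel": [0.0015, 0.046, 0], "delta_rot": [0, 0, -0.005], "grip": 0.02},
  ],
)

```text
time: 11.4
ee_pos: [0.5882, -0.1446, 0.1253]
tcp_rot: [-60.5, 11.9, -15.5]
ft_force: [-0.2, -0.2, -2.9]
width: 0.0355
```

```bash
cat >> h.py <<'E'
def rel(d0=.0125):
    s=state(); t=tool(); v=t[0]-hubp+ax*d0; R0=Ro.from_euler("xyz",t[1],degrees=True)
    print("t",s["time"],"w",round(float(s["width"]),4),"abh mm",np.round([v@ex*1e3,v@ey*1e3,v@ax*1e3],1),"F tool",R0.inv().apply(s["ft_force"]).round(1),"M tool",R0.inv().apply(s["torque"]).round(2))
E
python3 -c "
from h import *
rel(); print(go(hubp-ax*.0125,Rc(157)))"
```

```text
t 11.4 w 0.0355 abh mm [-0.6  0.3 25.5] F tool [ 0.5  2.4 -1.6] M tool [-0.75 -0.06 -0.41]
([0.0001, 0.0255, 0.0007], [-0.002, -0.002, -0.0])
```

carry_out(
  targets=[
    {"travel": [0, 0.004, 0], "delta_rot": [0, 0, 0], "grip": 0.02},
    {"travel": [0, 0.008, 0], "delta_rot": [0, 0, 0], "grip": 0.02},
    {"travel": [0, 0.012, 0], "delta_rot": [0, 0, 0], "grip": 0.02},
    {"travel": [0, 0.015, 0], "delta_rot": [0, 0, 0], "grip": 0.02},
  ],
)

```text
time: 11.9
ee_pos: [0.5876, -0.1377, 0.1123]
tcp_rot: [-60.5, 11.8, -15.5]
ft_force: [-0.6, -3.1, -3.6]
width: 0.0354
```

```bash
python3 -c "
from h import *
rel()"
```

```text
t 11.9 w 0.0354 abh mm [-1.4  0.4 10.9] F tool [ 1.   1.5 -4.5] M tool [-1.39 -0.02 -0.35]
```

carry_out(
  targets=[
    {"travel": [0, 0.004, -0.0005], "delta_rot": [0, 0, 0], "grip": 0.02},
    {"travel": [0, 0.007, -0.0005], "delta_rot": [0, 0, 0], "grip": 0.02},
    {"travel": [0, 0.01, -0.0005], "delta_rot": [0, 0, 0], "grip": 0.02},
    {"travel": [0, 0.013, -0.0005], "delta_rot": [0, 0, 0], "grip": 0.02},
  ],
)

```text
time: 12.4
ee_pos: [0.5873, -0.1321, 0.1032]
tcp_rot: [-60.5, 11.8, -15.5]
ft_force: [-9.6, -13.8, 24.5]
width: 0.0354
```

```bash
python3 -c "
from h import *
rel()"
```

```text
t 12.4 w 0.0354 abh mm [-1.4  0.3  0.1] F tool [-10.4 -27.7  -2.6] M tool [-1.08 -0.1   2.15]
```

carry_out(
  targets=[
    {"travel": [0, -0.002, 0], "delta_rot": [0, 0, 0], "grip": 0.075},
    {"travel": [0, -0.002, 0], "delta_rot": [0, 0, 0], "grip": 0.075},
    {"travel": [0, -0.002, 0], "delta_rot": [0, 0, 0], "grip": 0.075},
    {"travel": [0, -0.03, 0], "delta_rot": [0, 0, 0], "grip": 0.075},
    {"travel": [0, -0.075, 0], "delta_rot": [0, 0, 0], "grip": 0.075},
    {"travel": [0, -0.075, -0.04], "delta_rot": [0, 0, 0], "grip": 0.075},
    {"travel": [0, -0.075, -0.065], "delta_rot": [0, 0, 0], "grip": 0.075},
    {"travel": [0, -0.075, -0.065], "delta_rot": [0, 0, 0], "grip": 0.075},
  ],
)

```text
time: 13.4
ee_pos: [0.5671, -0.2239, 0.1321]
tcp_rot: [-60.5, 12.0, -15.6]
ft_force: [-0.4, -0.0, -0.8]
width: 0.0753
```

Run:
```python
from h import *
rel(); s=state(); t=tool(); p=camera("wrist"); save(p,"w5.png"); W=fish(t,p); print(s["joint_positions"])
a,b,h=[(W-hubp)@e for e in(ex,ey,ax)]
C=(abs(h-.023)<.006)&(np.hypot(a,b)<.035); print("hub top",C.sum(),np.median(h[C]),cv2.minAreaRect(np.c_[a[C],b[C]].astype(np.float32)) if C.any() else 0)
C=(abs(h-.043)<.007)&(np.hypot(a+.060,b-.025)<.03); print("handle top",C.sum(),np.median(h[C]),cv2.minEnclosingCircle(np.c_[a[C],b[C]].astype(np.float32)) if C.any() else 0)
d=spot_point(p,"crank_handle")[:1]
for x in d: v=np.array(x["centre"])-hubp; print(x["confidence"],v@ex,v@ey,v@ax)
```

```text
t 13.4 w 0.0753 abh mm [-63.   27.6  71.8] F tool [-0.2  0.7 -0.5] M tool [-0.46 -0.02 -0.23]
[ 49.71070016  49.76319916 -31.15709987  83.13343215  -4.25577973
  68.22894851   8.24097858]
hub top 4707 0.026276590603825402 ((-0.006522366311401129, 0.0023257024586200714), (0.03660009056329727, 0.03806150332093239), 68.9796142578125)
handle top 886 0.03796630801919509 ((-0.06749266386032104, 0.025888318195939064), 0.011212147772312164)
0.96 -0.06574939176656468 0.02434436316086888 0.008054158219114215
```

View pics/w5.png

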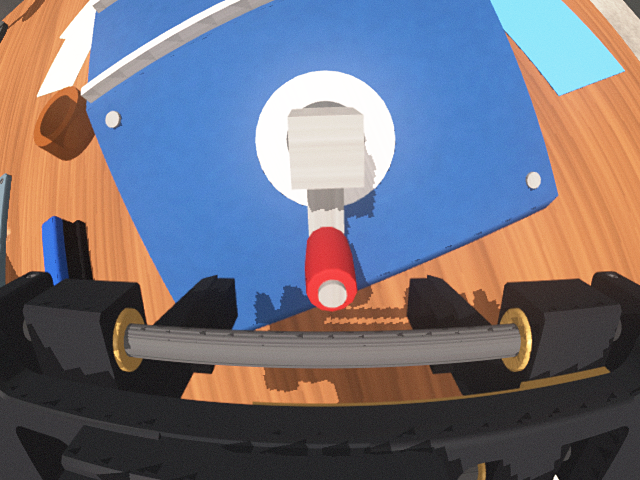

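The crank is on the spindle, handle top at (332,293). It leans a few degrees towards the handle because of the socket play. The jaws straddle the handle, so I go down and grip it.

carry_out(
  targets=[
    {"travel": [0.003, 0.03, 0], "delta_rot": [0, 0, 0], "grip": 0.075},
    {"travel": [0.003, 0.05, 0], "delta_rot": [0, 0, 0], "grip": 0.075},
    {"travel": [0.003, 0.063, 0], "delta_rot": [0, 0, 0], "grip": 0.075},
    {"travel": [0.003, 0.063, 0], "delta_rot": [0, 0, 0], "grip": 0.075},
    {"travel": [0.003, 0.063, 0], "delta_rot": [0, 0, 0], "grip": 0.015},
    {"travel": [0.003, 0.063, 0], "delta_rot": [0, 0, 0], "grip": 0.015},
    {"travel": [0.003, 0.063, 0], "delta_rot": [0, 0, 0], "grip": 0.015},
    {"travel": [0.003, 0.063, 0], "delta_rot": [0, 0, 0], "grip": 0.015},
  ],
  grip_force=40,
)

```text
time: 14.5
ee_pos: [0.5691, -0.1908, 0.0799]
tcp_rot: [-60.5, 11.8, -15.5]
ft_force: [-0.7, -0.8, 1.0]
width: 0.0371
```

```bash
python3 -c "
from h import *
rel();print(tool())"
```

```text
t 14.5 w 0.0371 abh mm [-62.3  23.1  10.1] F tool [-0.6 -1.2 -0.3] M tool [-0.53 -0.05 -0.24]
(array([ 0.56910707, -0.19077743,  0.07990396]), array([-60.47899429,  11.81136316, -15.50275386]))
```

Run:
```python
import numpy as np
p0=-.043
for c in range(6):
    ps=p0+.25*np.arange(1,9); print(round(p0,3),[[round(-.065*(np.sin(p)-np.sin(p0)),4),0,round(-.065*(np.cos(p)-np.cos(p0)),4)] for p in ps]); p0=ps[-1]
```

```text
-0.043 [[np.float64(-0.0162), 0, np.float64(0.0013)], [np.float64(-0.0315), 0, np.float64(0.0066)], [np.float64(-0.045), 0, np.float64(0.0155)], [np.float64(-0.0559), 0, np.float64(0.0275)], [np.float64(-0.0635), 0, np.float64(0.0418)], [np.float64(-0.0674), 0, np.float64(0.0576)], [np.float64(-0.0672), 0, np.float64(0.0738)], [np.float64(-0.063), 0, np.float64(0.0894)]]
1.957 [[np.float64(0.0079), 0, np.float64(0.0141)], [np.float64(0.0191), 0, np.float64(0.0259)], [np.float64(0.0328), 0, np.float64(0.0345)], [np.float64(0.0483), 0, np.float64(0.0394)], [np.float64(0.0645), 0, np.float64(0.0404)], [np.float64(0.0804), 0, np.float64(0.0373)], [np.float64(0.095), 0, np.float64(0.0304)], [np.float64(0.1075), 0, np.float64(0.0201)]]
3.957 [[np.float64(0.0096), 0, np.float64(-0.0131)], [np.float64(0.0156), 0, np.float64(-0.0281)], [np.float64(0.0177), 0, np.float64(-0.0442)], [np.float64(0.0157), 0, np.float64(-0.0603)], [np.float64(0.0099), 0, np.float64(-0.0754)], [np.float64(0.0005), 0, np.float64(-0.0886)], [np.float64(-0.0119), 0, np.float64(-0.0991)], [np.float64(-0.0265), 0, np.fl
[... 434 characters left out ...]
4(0.0158)], [np.float64(0.0111), 0, np.float64(0.0302)], [np.float64(0.0219), 0, np.float64(0.0423)], [np.float64(0.0353), 0, np.float64(0.0513)], [np.float64(0.0506), 0, np.float64(0.0568)], [np.float64(0.0667), 0, np.float64(0.0583)], [np.float64(0.0828), 0, np.float64(0.0557)], [np.float64(0.0976), 0, np.float64(0.0493)]]
9.957 [[np.float64(0.0128), 0, np.float64(-0.0099)], [np.float64(0.0228), 0, np.float64(-0.0227)], [np.float64(0.0293), 0, np.float64(-0.0375)], [np.float64(0.032), 0, np.float64(-0.0535)], [np.float64(0.0306), 0, np.float64(-0.0696)], [np.float64(0.0252), 0, np.float64(-0.0849)], [np.float64(0.0162), 0, np.float64(-0.0984)], [np.float64(0.0042), 0, np.float64(-0.1093)]]
```

carry_out(
  targets=[
    {"travel": [0, 0, 0], "delta_rot": [0, 0, 0], "grip": 0.015},
    {"travel": [0, 0, 0], "delta_rot": [0, 0, 0], "grip": 0.015},
  ],
  grip_force=42,
)

```text
time: 14.75
ee_pos: [0.569, -0.1906, 0.0797]
tcp_rot: [-60.5, 11.8, -15.5]
ft_force: [-0.4, -1.1, -0.5]
width: 0.0265
```

carry_out(
  targets=[
    {"travel": [-0.0162, 0, 0.0013], "delta_rot": [0, 0, 0], "grip": 0.015},
    {"travel": [-0.0315, 0, 0.0066], "delta_rot": [0, 0, 0], "grip": 0.015},
    {"travel": [-0.045, 0, 0.0155], "delta_rot": [0, 0, 0], "grip": 0.015},
    {"travel": [-0.0559, 0, 0.0275], "delta_rot": [0, 0, 0], "grip": 0.015},
  ],
)

```text
time: 15.25
ee_pos: [0.5272, -0.1576, 0.105]
tcp_rot: [-60.7, 11.5, -15.8]
ft_force: [2.2, -8.5, 4.7]
width: 0.0265
```

```bash
cat >> h.py <<'E'
def ang():
    v=tool()[0]-hubp; a,b=v@ex*1e3+1.4,v@ey*1e3-.3; print("phi",np.degrees(np.arctan2(b,a)).round(1),"r",np.hypot(a,b).round(1)); rel()
E
python3 -c "
from h import *
ang()"
```

```text
phi 105.1 r 64.1
t 15.25 w 0.0265 abh mm [-18.1  62.2  12.4] F tool [ 3.4 -8.4 -3.9] M tool [-1.25  0.07 -1.72]
```

Run:
```python
import numpy as np
p0=.957
for c in range(6):
    ps=p0+.25*np.arange(1,9); print(round(p0,3),[[round(float(-.065*(np.sin(p)-np.sin(p0))),4),0,round(float(-.065*(np.cos(p)-np.cos(p0))),4)] for p in ps]); p0=ps[-1]
```

```text
0.957 [[-0.0076, 0, 0.0143], [-0.0114, 0, 0.0301], [-0.0113, 0, 0.0463], [-0.0071, 0, 0.0619], [0.0009, 0, 0.0761], [0.012, 0, 0.0878], [0.0258, 0, 0.0964], [0.0412, 0, 0.1013]]
2.957 [[0.0162, 0, 0.001], [0.0321, 0, -0.0021], [0.0468, 0, -0.009], [0.0593, 0, -0.0193], [0.0688, 0, -0.0324], [0.0748, 0, -0.0475], [0.0769, 0, -0.0635], [0.075, 0, -0.0796]]
4.957 [[-0.0059, 0, -0.0151], [-0.0153, 0, -0.0283], [-0.0277, 0, -0.0388], [-0.0422, 0, -0.0458], [-0.0581, 0, -0.0491], [-0.0743, 0, -0.0483], [-0.0898, 0, -0.0435], [-0.1036, 0, -0.0351]]
6.957 [[-0.0113, 0, 0.0116], [-0.0194, 0, 0.0257], [-0.0237, 0, 0.0413], [-0.0241, 0, 0.0575], [-0.0204, 0, 0.0733], [-0.013, 0, 0.0877], [-0.0022, 0, 0.0998], [0.0112, 0, 0.1088]]
8.957 [[0.0153, 0, 0.0054], [0.0314, 0, 0.0069], [0.0474, 0, 0.0044], [0.0623, 0, -0.002], [0.0751, 0, -0.0119], [0.0851, 0, -0.0247], [0.0916, 0, -0.0395], [0.0943, 0, -0.0555]]
10.957 [[-0.0014, 0, -0.0161], [-0.0067, 0, -0.0314], [-0.0157, 0, -0.0449], [-0.0277, 0, -0.0558], [-0.0421, 0, -0.0634], [-0.0579, 0, -0.0671], [-0.0741, 0, -0.0669], [-0.0897, 0, -0.0626]]
```

carry_out(
  targets=[
    {"travel": [-0.0076, 0, 0.0143], "delta_rot": [0, 0, 0], "grip": 0.015},
    {"travel": [-0.0114, 0, 0.0301], "delta_rot": [0, 0, 0], "grip": 0.015},
    {"travel": [-0.0113, 0, 0.0463], "delta_rot": [0, 0, 0], "grip": 0.015},
    {"travel": [-0.0071, 0, 0.0619], "delta_rot": [0, 0, 0], "grip": 0.015},
    {"travel": [0.0009, 0, 0.0761], "delta_rot": [0, 0, 0], "grip": 0.015},
    {"travel": [0.012, 0, 0.0878], "delta_rot": [0, 0, 0], "grip": 0.015},
    {"travel": [0.0258, 0, 0.0964], "delta_rot": [0, 0, 0], "grip": 0.015},
    {"travel": [0.0412, 0, 0.1013], "delta_rot": [0, 0, 0], "grip": 0.015},
  ],
)

```text
time: 16.25
ee_pos: [0.5983, -0.0768, 0.1496]
tcp_rot: [-60.0, 11.9, -15.1]
ft_force: [-3.5, 3.8, 20.1]
width: 0.0265
```

```bash
python3 -c "
from h import *
ang(); print(state()['joint_positions'],tool())"
```

```text
phi -12.3 r 72.2
t 16.25 w 0.0265 abh mm [ 69.1 -15.   11.3] F tool [ -8.5 -14.9  11.8] M tool [1.72 0.1  1.95]
[ 40.88461522  45.90894499 -34.52268173  89.89028535  -7.31804223
  60.40650013  -1.05399044] (array([ 0.59825861, -0.07676854,  0.14962987]), array([-60.02843222,  11.92673763, -15.11687993]))
```

carry_out(
  targets=[
    {"travel": [0, 0, 0], "delta_rot": [0, 0, 0], "grip": 0.015},
    {"travel": [0, 0, 0], "delta_rot": [0, 0, 0], "grip": 0.015},
  ],
)

```text
time: 16.5
ee_pos: [0.6003, -0.0775, 0.1496]
tcp_rot: [-60.0, 11.7, -15.3]
ft_force: [0.5, 5.5, 18.5]
width: 0.0264
```

Run:
```python
from h import *
ang(); t=tool(); print(t); p=camera("wrist"); save(p,"w6.png")
q=camera("scene"); cv2.imwrite("pics/w6.png",np.hstack([cv2.resize(p["frame"],(400,300)),cv2.resize(q["frame"][180:420,100:420],(400,300))])[...,::-1])
for d in spot_point(p,"bolt")[:1]: print(d["centre"],d["confidence"])
```

```text
phi -13.9 r 71.9
t 16.5 w 0.0264 abh mm [ 68.3 -17.   11.8] F tool [ -4.7 -12.8  13.7] M tool [2.15 0.02 0.87]
(array([ 0.60031925, -0.07749826,  0.14962222]), array([-60.01846674,  11.65433573, -15.26470953]))Traceback (most recent call last):
  File "<stdin>", line 4, in <module>
ValueError: it knows: crank, crank_handle, crank_hub, hatch_tab, mug, paper_cup, parcel, rubber_stamp, scanner, spindle_hubpoint, strongbox
```

View pics/w6.png

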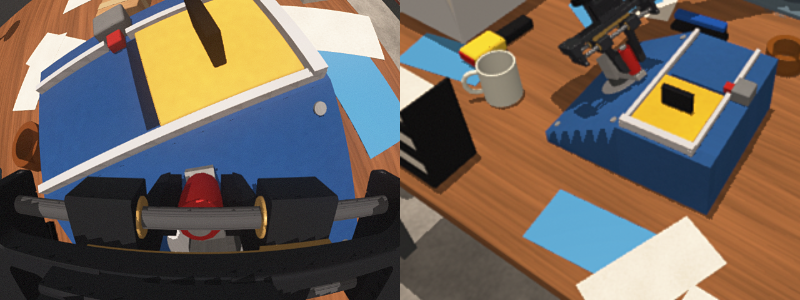

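The crank is following: the red bolt (115,40 in the left half) is further out than before. The forces are modest, so I keep winding.

carry_out(
  targets=[
    {"travel": [0.0162, -0.001, 0.004], "delta_rot": [0, 0, 0], "grip": 0.015},
    {"travel": [0.0321, -0.001, 0.0009], "delta_rot": [0, 0, 0], "grip": 0.015},
    {"travel": [0.0468, -0.001, -0.006], "delta_rot": [0, 0, 0], "grip": 0.015},
    {"travel": [0.0593, -0.001, -0.0163], "delta_rot": [0, 0, 0], "grip": 0.015},
    {"travel": [0.0688, -0.001, -0.0294], "delta_rot": [0, 0, 0], "grip": 0.015},
    {"travel": [0.0748, -0.001, -0.0445], "delta_rot": [0, 0, 0], "grip": 0.015},
    {"travel": [0.0769, -0.001, -0.0605], "delta_rot": [0, 0, 0], "grip": 0.015},
    {"travel": [0.075, -0.001, -0.0766], "delta_rot": [0, 0, 0], "grip": 0.015},
  ],
)

```text
time: 17.6
ee_pos: [0.6452, -0.1652, 0.0959]
tcp_rot: [-60.4, 11.6, -15.5]
ft_force: [-1.1, -1.3, 11.9]
width: 0.0264
```

```bash
python3 -c "
from h import *
ang()"
```

```text
phi -123.1 r 65.8
t 17.6 w 0.0264 abh mm [-37.3 -54.8  13.5] F tool [ -3.1 -10.8   4.3] M tool [0.7  0.01 0.83]
```

carry_out(
  targets=[
    {"travel": [-0.0059, 0, -0.0151], "delta_rot": [0, 0, 0], "grip": 0.015},
    {"travel": [-0.0153, 0, -0.0283], "delta_rot": [0, 0, 0], "grip": 0.015},
    {"travel": [-0.0277, 0, -0.0388], "delta_rot": [0, 0, 0], "grip": 0.015},
    {"travel": [-0.0422, 0, -0.0458], "delta_rot": [0, 0, 0], "grip": 0.015},
    {"travel": [-0.0581, 0, -0.0491], "delta_rot": [0, 0, 0], "grip": 0.015},
    {"travel": [-0.0743, 0, -0.0483], "delta_rot": [0, 0, 0], "grip": 0.015},
    {"travel": [-0.0898, 0, -0.0435], "delta_rot": [0, 0, 0], "grip": 0.015},
    {"travel": [-0.1036, 0, -0.0351], "delta_rot": [0, 0, 0], "grip": 0.015},
  ],
)

```text
time: 18.6
ee_pos: [0.537, -0.1681, 0.0992]
tcp_rot: [-60.6, 11.4, -15.8]
ft_force: [6.1, -3.9, 5.3]
width: 0.0262
```

```bash
python3 -c "
from h import *
ang()"
```

```text
phi 119.0 r 60.6
t 18.6 w 0.0262 abh mm [-30.7  53.3  13.4] F tool [ 5.8 -6.7  1.4] M tool [-0.01  0.01 -2.02]
```

carry_out(
  targets=[
    {"travel": [-0.0113, 0, 0.0116], "delta_rot": [0, 0, 0], "grip": 0.015},
    {"travel": [-0.0194, 0, 0.0257], "delta_rot": [0, 0, 0], "grip": 0.015},
    {"travel": [-0.0237, 0, 0.0413], "delta_rot": [0, 0, 0], "grip": 0.015},
    {"travel": [-0.0241, 0, 0.0575], "delta_rot": [0, 0, 0], "grip": 0.015},
    {"travel": [-0.0204, 0, 0.0733], "delta_rot": [0, 0, 0], "grip": 0.015},
  ],
)

```text
time: 19.23
ee_pos: [0.5373, -0.1039, 0.1382]
tcp_rot: [-60.7, 11.9, -15.6]
ft_force: [-10.1, -9.3, 15.4]
width: 0.0264
```

```bash
python3 -c "
from h import *
ang()"
```

```text
phi 46.2 r 65.9
t 19.225 w 0.0264 abh mm [44.2 47.9 13.2] F tool [-10.2 -17.6  -3.6] M tool [-1.36 -0.01  1.2 ]
```

Run:
```python
import numpy as np
p0=8.207
for n,st in((8,.25),(4,.15),(4,.12),(4,.12),(4,.12)):
    ps=p0+st*np.arange(1,n+1); print(round(p0,3),[[round(float(-.065*(np.sin(p)-np.sin(p0))),4),0,round(float(-.065*(np.cos(p)-np.cos(p0))),4)] for p in ps]); p0=ps[-1]
```

```text
8.207 [[0.0075, 0, 0.0144], [0.0182, 0, 0.0265], [0.0317, 0, 0.0355], [0.0469, 0, 0.041], [0.0631, 0, 0.0425], [0.0791, 0, 0.04], [0.094, 0, 0.0335], [0.1068, 0, 0.0236]]
10.207 [[0.0064, 0, -0.0074], [0.0116, 0, -0.0156], [0.0155, 0, -0.0245], [0.018, 0, -0.0339]]
10.807 [[0.001, 0, -0.0077], [0.0011, 0, -0.0155], [0.0002, 0, -0.0233], [-0.0016, 0, -0.0309]]
11.287 [[-0.0027, 0, -0.0073], [-0.0062, 0, -0.0143], [-0.0106, 0, -0.0207], [-0.0157, 0, -0.0266]]
11.767 [[-0.0058, 0, -0.0053], [-0.0121, 0, -0.0098], [-0.019, 0, -0.0135], [-0.0262, 0, -0.0164]]
```

carry_out(
  targets=[
    {"travel": [0.0075, -0.001, 0.0154], "delta_rot": [0, 0, 0], "grip": 0.015},
    {"travel": [0.0182, -0.001, 0.0285], "delta_rot": [0, 0, 0], "grip": 0.015},
    {"travel": [0.0317, -0.001, 0.0375], "delta_rot": [0, 0, 0], "grip": 0.015},
    {"travel": [0.0469, -0.001, 0.043], "delta_rot": [0, 0, 0], "grip": 0.015},
    {"travel": [0.0631, -0.001, 0.0445], "delta_rot": [0, 0, 0], "grip": 0.015},
    {"travel": [0.0791, -0.001, 0.041], "delta_rot": [0, 0, 0], "grip": 0.015},
    {"travel": [0.094, -0.001, 0.0335], "delta_rot": [0, 0, 0], "grip": 0.015},
    {"travel": [0.1068, -0.001, 0.0236], "delta_rot": [0, 0, 0], "grip": 0.015},
  ],
)

```text
time: 20.23
ee_pos: [0.6498, -0.1093, 0.1301]
tcp_rot: [-60.3, 11.6, -15.4]
ft_force: [0.2, -1.3, 8.5]
width: 0.0264
```

```bash
python3 -c "
from h import *
ang()"
```

```text
phi -65.5 r 70.4
t 20.225 w 0.0264 abh mm [ 27.8 -63.8  13.7] F tool [-1.2 -8.   3.2] M tool [ 0.2  -0.03  0.37]
```

carry_out(
  targets=[
    {"travel": [0.0064, 0, -0.0074], "delta_rot": [0, 0, 0], "grip": 0.015},
    {"travel": [0.0116, 0, -0.0156], "delta_rot": [0, 0, 0], "grip": 0.015},
    {"travel": [0.0155, 0, -0.0245], "delta_rot": [0, 0, 0], "grip": 0.015},
    {"travel": [0.018, 0, -0.0339], "delta_rot": [0, 0, 0], "grip": 0.015},
  ],
)

```text
time: 20.72
ee_pos: [0.6552, -0.1431, 0.1097]
tcp_rot: [-60.4, 11.6, -15.5]
ft_force: [0.5, -2.4, 8.6]
width: 0.0264
```

```bash
python3 -c "
from h import *
ang()"
```

```text
phi -99.0 r 67.7
t 20.725 w 0.0264 abh mm [-12.  -66.6  14.2] F tool [-0.6 -8.6  2.4] M tool [ 0.16 -0.06  0.28]
```

carry_out(
  targets=[
    {"travel": [0.001, 0, -0.0077], "delta_rot": [0, 0, 0], "grip": 0.015},
    {"travel": [0.0011, 0, -0.0155], "delta_rot": [0, 0, 0], "grip": 0.015},
    {"travel": [0.0002, 0, -0.0233], "delta_rot": [0, 0, 0], "grip": 0.015},
    {"travel": [-0.0016, 0, -0.0309], "delta_rot": [0, 0, 0], "grip": 0.015},
  ],
)

```text
time: 21.22
ee_pos: [0.6431, -0.1676, 0.0952]
tcp_rot: [-60.4, 11.6, -15.5]
ft_force: [1.4, -1.8, 9.9]
width: 0.0268
```

Run:
```python
from h import *
ang(); p=camera("scene"); q=camera("wrist"); t=camera("top")
cv2.imwrite("pics/w7.png",np.hstack([cv2.resize(q["frame"],(400,300)),cv2.resize(t["frame"][160:320,240:420],(400,300))])[...,::-1])
```

```text
phi -125.8 r 65.2
t 21.225 w 0.0268 abh mm [-39.6 -52.6  14.1] F tool [-0.2 -9.4  3.8] M tool [ 0.39 -0.03  0.36]
```

View pics/w7.png

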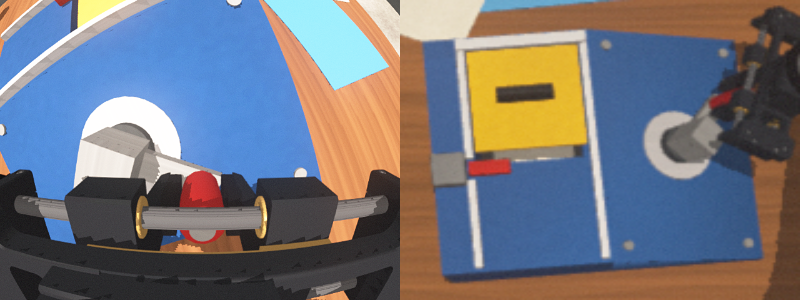

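The bolt (470–510,167 in the right half) is nearly out behind the shut hatch. I go on to the stop in small steps.

carry_out(
  targets=[
    {"travel": [-0.0027, 0, -0.0073], "delta_rot": [0, 0, 0], "grip": 0.015},
    {"travel": [-0.0062, 0, -0.0143], "delta_rot": [0, 0, 0], "grip": 0.015},
  ],
)

```text
time: 21.62
ee_pos: [0.6328, -0.1771, 0.0898]
tcp_rot: [-60.4, 11.6, -15.5]
ft_force: [1.6, -0.3, 10.0]
width: 0.0265
```

carry_out(
  targets=[
    {"travel": [-0.0044, 0, -0.0064], "delta_rot": [0, 0, 0], "grip": 0.015},
    {"travel": [-0.0095, 0, -0.0123], "delta_rot": [0, 0, 0], "grip": 0.015},
  ],
)

```text
time: 21.88
ee_pos: [0.6202, -0.1845, 0.0858]
tcp_rot: [-60.3, 11.6, -15.5]
ft_force: [2.2, -1.6, 9.2]
width: 0.0264
```

```bash
python3 -c "
from h import *
ang()"
```

```text
phi -152.9 r 62.8
t 21.875 w 0.0264 abh mm [-57.3 -28.3  13.9] F tool [ 0.7 -8.7  3.9] M tool [ 0.75  0.03 -0.16]
```

carry_out(
  targets=[
    {"travel": [-0.0058, 0, -0.0053], "delta_rot": [0, 0, 0], "grip": 0.015},
    {"travel": [-0.0058, 0, -0.0053], "delta_rot": [0, 0, 0], "grip": 0.015},
  ],
)

```text
time: 22.12
ee_pos: [0.6161, -0.1862, 0.0854]
tcp_rot: [-60.2, 11.2, -15.6]
ft_force: [10.4, 1.0, 5.7]
width: 0.0265
```

carry_out(
  targets=[
    {"travel": [-0.0063, 0, -0.0045], "delta_rot": [0, 0, 0], "grip": 0.015},
    {"travel": [-0.0063, 0, -0.0045], "delta_rot": [0, 0, 0], "grip": 0.015},
  ],
)

```text
time: 22.38
ee_pos: [0.6133, -0.1875, 0.0857]
tcp_rot: [-60.1, 10.7, -15.8]
ft_force: [21.9, 3.2, 2.3]
width: 0.0265
```

```bash
python3 -c "
from h import *
ang()"
```

```text
phi -159.6 r 61.9
t 22.375 w 0.0265 abh mm [-59.5 -21.3  15.2] F tool [19.4 -0.7 10.8] M tool [ 2.   -0.11 -4.34]
```

carry_out(
  targets=[
    {"travel": [-0.0045, 0, -0.003], "delta_rot": [0, 0, 0], "grip": 0.015},
    {"travel": [-0.0045, 0, -0.003], "delta_rot": [0, 0, 0], "grip": 0.015},
  ],
)

```text
time: 22.62
ee_pos: [0.6119, -0.1881, 0.086]
tcp_rot: [-60.0, 10.3, -15.9]
ft_force: [33.2, 7.1, -2.0]
width: 0.0265
```

```bash
python3 -c "
from h import *
ang()"
```

```text
phi -160.9 r 61.6
t 22.625 w 0.0265 abh mm [-59.6 -19.8  15.7] F tool [29.8  5.  15.5] M tool [ 2.67 -0.14 -6.51]
```

The stop is firm: 30 N tangential with hardly any further travel. I relax, release and back off along the axis.

carry_out(
  targets=[
    {"travel": [0.009, 0.003, 0.006], "delta_rot": [0, 0, 0], "grip": 0.015},
    {"travel": [0.009, 0.003, 0.006], "delta_rot": [0, 0, 0], "grip": 0.015},
    {"travel": [0.009, 0.003, 0.006], "delta_rot": [0, 0, 0], "grip": 0.075},
    {"travel": [0.009, 0.003, 0.006], "delta_rot": [0, 0, 0], "grip": 0.075},
    {"travel": [0.009, 0.003, 0.006], "delta_rot": [0, 0, 0], "grip": 0.075},
    {"travel": [0.009, -0.03, 0.006], "delta_rot": [0, 0, 0], "grip": 0.075},
    {"travel": [0.009, -0.08, 0.006], "delta_rot": [0, 0, 0], "grip": 0.075},
    {"travel": [0.009, -0.11, -0.02], "delta_rot": [0, 0, 0], "grip": 0.075},
  ],
)

```text
time: 23.62
ee_pos: [0.6057, -0.2661, 0.1656]
tcp_rot: [-60.4, 11.7, -15.3]
ft_force: [0.3, -0.6, 0.3]
width: 0.0749
```

Run:
```python
from h import *
rel(); t=tool(); q=camera("wrist"); tp=camera("top"); W=fish(t,q)
cv2.imwrite("pics/w8.png",np.hstack([cv2.resize(q["frame"],(400,300)),cv2.resize(tp["frame"][160:320,240:420],(400,300))])[...,::-1])
a,b,h=[(W-hubp)@e for e in(ex,ey,ax)]
C=(abs(h-.023)<.008)&(np.hypot(a,b)<.03); P=np.c_[a[C],b[C],h[C]]
q2=np.linalg.lstsq(np.c_[P[:,:2],np.ones(len(P))],P[:,2],rcond=None)[0]; print("hub top",len(P),np.median(P,0),"tilt a,b",q2[:2],cv2.minAreaRect(P[:,:2].astype(np.float32)))
S=(np.hypot(a,b)>.07)&(np.hypot(a,b)<.1)&(abs(h+.037)<.012)&(a>0); print("slope h",np.median(h[S]))
f=tp["frame"].astype(int); Wt=cloud(tp); M=(f[...,0]>150)&(f[...,1]<70)&(f[...,2]<70); Q=Wt[M]; Q=Q[(abs(Q[:,0]-.56)<.07)&(Q[:,1]>0)&(Q[:,1]<.14)&(Q[:,2]>.12)]
L=Q-np.array([.582,-.0455,0]); print("bolt xb",np.percentile(L@xb,[1,99]),"yb",np.percentile(L@yb,[1,99]))
for d in spot_point(tp,"hatch_tab")[:1]: print(d["centre"])
```

```text
t 23.625 w 0.0749 abh mm [-84.   -7.4 123.9] F tool [ 0.4 -0.5 -0.3] M tool [-0.54 -0.04 -0.2 ]
hub top 3212 [-0.00225068 -0.00014308  0.02363585] tilt a,b [0.03386319 0.00643162] ((-0.002064845524728298, 0.0001514814794063568), (0.036637868732213974, 0.03652043268084526), 19.2774658203125)
slope h -0.03694979799229887
bolt xb [0.10829118 0.14847776] yb [0.00993418 0.02627844]
```

View pics/w8.png

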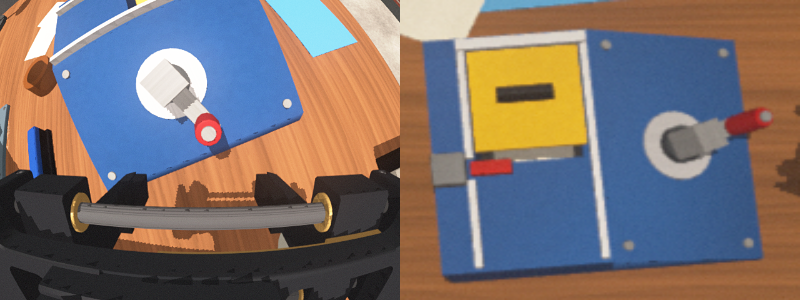

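```bash
python3 -c "
from h import *
print(close_job())"
```

```text
the job is handed in; nothing more can be done
None
```

I locked the strongbox in the order asked and handed the job in at about 24 s of the 72 s. No verdict was reported.

- **Hatch:** I pushed the tab about 96 mm until it stopped hard at 34 N. Straight after, the tab was found at (0.641, 0.045). The last picture shows the hatch still flush with the frame, though the network did not find the tab in that one.
- **Crank:** I gripped it by the hub and lowered it onto the spindle until it met the boss at 28 N. At the end the hub's top measured 23.6 mm above the home point, where 23 mm is fully down. It leans about 2° because of the play in the socket.
- **Winding:** I turned the handle clockwise about 11.8 rad to a firm stop, where 30 N on the handle gave hardly any further movement.
- **Bolt:** In the last picture its tip is about 46 mm past the housing face. That is roughly the full 40 mm of travel, but I did not know how far it protruded to begin with.
- **At hand-in:** The gripper was open and clear of everything. I saw no bystander move in the pictures I looked at, but I did not re-measure them.

One thing disagreed: while winding, the handle's measured distance from the spindle axis ran from 61 to 72 mm instead of a steady 65. I put this down to the arm giving way under load and to play in the fit. The wrist force stayed at about 45 N or less at every reading.

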